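# Clamp an injector under a ratchet stand

### The job

Pull the stand's orange handle up past all its clicks, easing it gently against the rubber top buffers without hauling on them, and let it latch there and stand by itself. Gently push the sled with the injector fully home under the raised sleeve without knocking the two together, then lift the red pawl's tab and keep it lifted until the sleeve has sunk all the way down over the nozzle, and let go so that the pawl springs back by itself. Leave the cup, the wrench and the jar where they are.

Things in the scene. Friction and masses are not known exactly. Their poses are not given: they have to be found in the camera images.
- stand: Fixed grey stand with two dark steel posts 198 mm high. Origin on the bench, midway between the posts. Stand axes: z up; +x from the posts to the red pawl; -x to the brass sleeve and the sled's guide; +y along the guide, the way the sled comes out. Base plate x -93..+53, y +-75 mm, 12 mm thick; guide x -95..-25, y up to +220 mm.
- rail (a joint): Height (m, 0 lowest, up positive) of the toothed rail between the posts; it carries handle and sleeve, 0.42 kg in all (varies 20 %), 1 N friction. Damped: let free it sinks at 20 to 60 mm/s; pulling costs 0.7 N more per 10 mm/s. Top notch holds it at 0.060 +-0.008, the others 20 and 40 mm lower; let go between notches it sinks back to the one below, or to 0. Seated on the injector it reads 0.004.
- buffer (a joint): Squash (m, 0 free) of the two black rubber buffers that stop the rail 2 mm above its top notch, so at 0.062 +-0.008: pawl and buffers sit on one blue bracket, clamped up to 8 mm higher or lower each time, not measured. They push back 3 N per mm, on top of the rail's own pull of 6 to 11 N, and must not be squashed by more than 5 mm.
- pawl (a joint): Angle (rad) of the red sprung pawl: 0 at rest in the teeth; grows as its tab is lifted, 66 mm of lift per rad; from 0.25 the rail is surely free; 0.60 is its end. Lifting takes 2 to 4 N; let go, it springs back by itself (do not force it down: that wedges the rail). It lets the rail rise, clicking at each tooth (4 to 7 N extra before a click), and holds it from falling.
- pawl_tab_nominal (a point): Point on the stand (x +90, y 0, z 148 mm): nominal centre of the pawl's upright red tab at rest, to be pinched from above across stand y. The true tab is up to 8 mm higher or lower. Tab 12 mm thick along y, 22 mm along x, 42 mm tall, free below and beside. The pawl turns about a pin along y at stand x +24, z 132 mm.
- handle: Orange cross bar on top of the rail: 16 mm along stand x, 90 mm along stand y, 22 mm tall; origin at its centre, axes as the stand's. Centre 235 mm over the bench plus the rail's reading. Grip from above across stand x; the posts end 26 mm below its underside at rail 0.
- sleeve: Brass clamping sleeve on an arm of the rail, open below: outside diameter 34, bore 20, 55 mm tall. Origin at the centre of its lower rim, 60 mm from the posts' middle towards stand -x, at height 59 mm plus the rail's reading. It clears the nozzle tip only when the rail is in its top notch (rim level with the tip at rail 0.050).
- sled (a joint): How far the aluminium sled is out, in m: 0 is fully home (injector straight under the sleeve), it grows along stand +y to 0.112. It slides with about 2.5 N and stays where left. The plate is 50 x 150 mm, its top at z 30 mm.
- injector: Steel injector fixed upright in the sled, nozzle up; origin on its axis at bench height, at stand x -60 mm, y = the sled's reading. Body 26 mm diameter up to its flat shoulder at z 63 mm, nozzle 9 mm diameter up to z 109 mm.
- sled_knob (a point): On the axis of the sled's black upright post, 22 mm diameter, z 30..85 mm, 100 mm from the injector's axis along stand +y. The point is at z 68 mm, the height to pinch or push.
- cup: Green plastic cup, 68 mm wide, 62 mm tall, loose; origin under its centre. Bystander.
- wrench: Steel wrench 150 mm long lying on the bench, loose. Bystander.
- jar: Small amber jar with white cap, 48 mm wide, 60 mm tall, loose; origin under its centre. Bystander.

How it is judged:
By the outcome, as a careful person would: the job done as asked, in the order asked, and still so for the second after the job is handed in, with the robot touching nothing.
It also fails if it takes over 72 s, if anything falls off the work surface, if the arm or the gripper's body presses on something with over 40 N, if the wrist force passes 120 N, or if a joint passes its speed limit or range.

### The arm

A 6-joint arm with a two-finger parallel gripper is mounted at the origin on the work surface. World frame = base frame: x ahead of the robot, y to its left, z up, the work surface at z = 0. Lengths are in m, angles in rad, forces in N, time in s.
With the tool pointing down it reaches from about 0.3 to 0.95 m from the base axis. Payload 3.1 kg.
Tool frame: the origin (TCP) lies midway between the tips of the shut fingers; the grasp point (between the pads) lies 19 mm behind it; z points along the fingers, y is the direction in which the jaws open and shut (so a half turn about z gives the same grasp; the last joint's range is limited). The gripper opens to 85 mm and grips with 20 to 120 N. Pads are 22 mm wide; open, the fingers measure 114 mm over their backs; the gripper's body (76 mm by 85 mm) begins 54 mm behind the grasp point. The pads swing forward as they close: fully open they stand 13 mm farther back than shut.
Start: joints at [-1.398, 0.308, 1.634, -0, 1.2, -0.07], TCP at [0.15, -0.607, 0.231] pointing down, gripper open.
Joint ranges: [-3.06, 3.06], [-0.79, 1.96], [0.05, 2.63], [-1.19, 4.34], [0.05, 2.64], [-2.94, 2.94]. Speed limits (rad/s): [2.79, 2.79, 3.14, 3.14, 3.14, 3.14].

### API

Orientations are given as [roll, pitch, yaw] about the fixed x, y, z axes, in that order (R = Rz(yaw) Ry(pitch) Rx(roll)).
In Python, from workcell import r gives the robot as it stands.
- The arm moves only by the shell command python3 -m inch 'ROWS'. ROWS is JSON, a list of rows, each an object of numbers: "ax", "ay", "az": the turn, a rotation vector about the world's x, y, z in rad; "tx", "ty", "tz": the shift along the world's x, y, z in m; "fingers": the closure in counts, from 0 (fully open) to 255 (shut). A call has 1 to 10 rows; each row shifts and turns the commanded pose from where the row before left it; what a row does not reach is not made up. A row lasts 1/8 s, in which the tool goes at most 62.5 mm and 10.7 degrees, less where a joint would pass 70% of its speed; a pose out of reach is approached as far as the arm can. A call is refused whole if a number of a shift passes 0.0625 or a number of a turn 0.188, either way. A call with a gripper value outside its range is refused whole. The fingers move at their own pace and stop on an object; the grip force is fixed at half the most. Time passes only in rows, so rows that do not move let the fingers close. It gives the time, the measured TCP pose, the force and the opening at its end, in the units of the state.
- r.sense(): the state, without advancing time (a new reading comes with each control period).
- r.read_camera(name): name is "scene" or "side" or "wrist"; returns (picture, depth): 384x512x3 uint8, red, green, blue; 384x512 float32, m along the optical axis (not along the pixel's ray), 0 where there is no reading.
- r.camera_model(name): a dict with "mtx" (3x3 intrinsics, pixels), "dist_coeffs" ([k1, k2, p1, p2, k3] as OpenCV has them; the pictures are not rectified), "R" (3x3) and "t" (3): a world point X has camera coordinates R X + t. Camera axes: x right, y down, z forward; pixel columns grow to the right and rows downward; lengths in m; the calibration is good to about 2 mm. A picture is of the moment at which its call begins: read the wrist's pose just before it. camera_model takes no time and is no camera call; for the wrist camera it gives the pose at the moment of the call.
- r.close_job(): hands the job in, once; it reports no verdict.
The state is a dict: "t": time; "joints": joint angles; "qvel": joint speeds; "joint_efforts": joint torques, N m; "tool_pos": TCP position; "tool_rot": TCP orientation; "force": force on the tool from outside, world axes, zero at the start; "ft_torque": the same for the moment, N m; "grip_width": opening from 0.0 (shut) to 1.0 (fully open).
Only numpy, scipy, OpenCV 4.12 (cv2) and the standard library are available. Lean on these libraries where they do the work, as an engineer would, in place of code of your own. Each camera call takes 0.05 s, during which the arm holds its last target.

## Working session

There is one attempt and no reset: what is moved stays moved. The work goes in short steps, Python scripts to look and compute and a shell command to move; the robot and the scene stay as the last step left them, time stands still between calls to the robot, and variables do not carry over. Pictures are saved under pics/ and viewed, and the job is handed in when it is done.

```bash
mkdir -p pics; ls; python3 - <<'E'
from workcell import r
import cv2
print(r.sense())
for n in ["scene","side","wrist"]:
    p,d=r.read_camera(n); cv2.imwrite(f"pics/{n}0.png",p[:,:,::-1])
    m=r.camera_model(n); print(n,m)
import numpy as np
E
```

```text
pics
{'t': 0.0, 'joints': array([-1.39772999e+00,  3.09018435e-01,  1.63518101e+00,  1.79253489e-05,
        1.19971984e+00, -6.97038313e-02]), 'qvel': array([ 0.00020501, -0.00112636,  0.00013781, -0.00023507,  0.00092683,
        0.00206683]), 'joint_efforts': array([ 1.48537338e-04, -4.15252984e+01, -2.76666051e+01,  1.14461136e-04,
        1.02242612e-02, -6.26434499e-06]), 'tool_pos': array([ 0.15007922, -0.60586356,  0.23004137]), 'tool_rot': array([-3.13927284e+00, -1.78693203e-04,  2.42763446e-01]), 'force': array([-0.10757621, -0.38112088, -0.14855789]), 'ft_torque': array([ 0.03196765, -0.01648961,  0.01068821]), 'grip_width': 1.0006598305107797}
scene {'mtx': array([[405.62942571,   0.        , 254.72060519],
       [  0.        , 405.62942571, 193.75974251],
       [  0.        ,   0.        ,   1.        ]]), 'dist_coeffs': array([-0.10352451,  0.        ,  0.        ,  0.        ,  0.        ]), 'R': array([[-0.21152321,  0.97724646, -0.01572554],
       [ 0.6956505 ,  0.13923153, -0.7047588 ],
       [-0.68653355, -0.16001233, -0.70927268]]), 't': array([ 0.13335787, -
[... 246 characters left out ...]
        ,  0.        ,  0.        ]), 'R': array([[-0.77381622, -0.63338796, -0.00530634],
       [-0.34770808,  0.43177084, -0.83226981],
       [ 0.5294408 , -0.64217882, -0.55434539]]), 't': array([0.42831202, 0.33799701, 0.81568283])}
wrist {'mtx': array([[339.49177975,   0.        , 250.86580158],
       [  0.        , 339.49177975, 188.15485966],
       [  0.        ,   0.        ,   1.        ]]), 'dist_coeffs': array([-0.01925807,  0.        ,  0.        ,  0.        ,  0.        ]), 'R': array([[ 0.23986438, -0.97080568, -0.00118615],
       [-0.91772578, -0.22714766,  0.32585784],
       [-0.31661407, -0.07707313, -0.94541803]]), 't': array([-0.62350315, -0.0420318 ,  0.38013656])}
```

View pics/scene0.png

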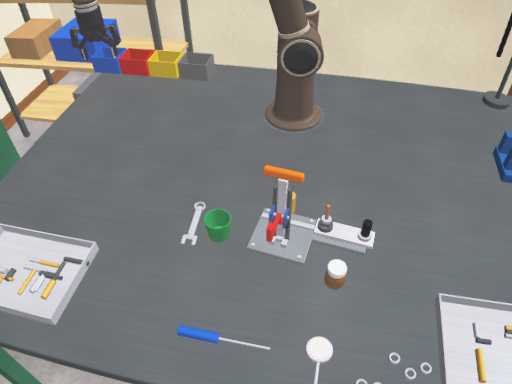

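View pics/side0.png

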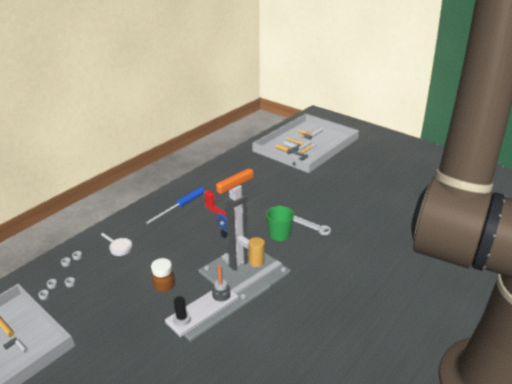

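Scene view: orange handle at about (284,174), red pawl (272,228), injector (327,220), knob (367,228), cup (218,225), jar (337,273). Side view: handle (235,181), pawl (214,203), sleeve (257,252), injector (221,285), knob (180,308). I'll measure these now.

```bash
cat > h.py <<'E'
import numpy as np, cv2
from workcell import r
def pts(cam,uv,m):
    uv=np.asarray(uv,float).reshape(-1,1,2)
    n=cv2.undistortPoints(uv,m['mtx'],m['dist_coeffs']).reshape(-1,2)
    return np.c_[n,np.ones(len(n))]
def ray(m,uv):
    d=pts(None,uv,m)@m['R']; o=-m['R'].T@m['t']; return o,d
def onplane(m,uv,z):
    o,d=ray(m,uv); return o+d*((z-o[2])/d[:,2])[:,None]
def cloud(m,mask,depth):
    v,u=np.nonzero(mask&(depth>0)); p=pts(None,np.c_[u,v],m)*depth[v,u][:,None]
    return (p-m['t'])@m['R'], np.c_[u,v]
def tri(m1,uv1,m2,uv2):
    o1,d1=ray(m1,uv1);o2,d2=ray(m2,uv2);d1=d1[0];d2=d2[0]
    s=np.linalg.lstsq(np.c_[d1,-d2],o2-o1,rcond=None)[0]
    a=o1+s[0]*d1;b=o2+s[1]*d2
    return (a+b)/2,np.linalg.norm(a-b)
def project(m,X):
    rv=cv2.Rodrigues(m['R'])[0]
    return cv2.projectPoints(np.asarray(X,float).reshape(-1,1,3),rv,m['t'],m['mtx'],m['dist_coeffs'])[0].reshape(-1,2)
def hsv(p): return cv2.cvtColor(p,cv2.COLOR_RGB2HSV)
def mask(p,h0,h1,s0=120,v0=60,win=None):
    H=hsv(p); k=(H[...,0]>=h0)&(H[...,0]<=h1)&(H[...,1]>=s0)&(H[...,2]>=v0)
    if win:
        w=np.zeros_like(k); w[win[1]:win[3],win[0]:win[2]]=1; k&=w
    n,l,st,c=cv2.connectedComponentsWithStats(k.astype(np.uint8))
    return l==1+np.argmax(st[1:,4]), c[1+np.argmax(st[1:,4])]
E
python3 - <<'E'
from h import *
W={"scene":dict(o=(255,160,310,190),r=(262,208,285,245)),"side":dict(o=(210,165,260,195),r=(200,185,230,218))}
M={};C={}
for n in ["scene","side"]:
    p,d=r.read_camera(n); m=r.camera_model(n); M[n]=m
    np.savez(f"{n}.npz",p=p,d=d)
    for k,(a,b) in dict(o=(5,12),r=(0,4)).items():
        K,c=mask(p,a,b,win=W[n][k])
        if k=='r': 
            H=hsv(p); K2=((H[...,0]<4)|(H[...,0]>174))&(H[...,1]>120); w=W[n][k]; z=np.zeros_like(K2); z[w[1]:w[3],w[0]:w[2]]=1; K=K2&z
            v,u=np.nonzero(K); c=np.array([u.mean(),v.mean()])
        X,uv=cloud(m,K,d); print(n,k,K.sum(),c,X.mean(0),X.min(0),X.max(0))
        C[n,k]=c
        if k=='o':
            rect=cv2.minAreaRect(uv.astype(np.float32)); print(rect)
            q=X[:,:2]-X[:,:2].mean(0); w,V=np.linalg.eigh(q.T@q); print('axis',V[:,1], np.ptp(q@V[:,1]))
for k in 'or': print(k,tri(M['scene'],C['scene',k],M['side'],C['side',k]))
for n,w in dict(scene=(235,160,385,300),side=(150,160,300,340)).items():
    p=np.load(f"{n}.npz")['p']; x=p[w[1]:w[3],w[0]:w[2]]; x=cv2.resize(x,None,fx=4,fy=4,interpolation=cv2.INTER_CUBIC)
    if x.shape[0]>600: x=cv2.resize(x,None,fx=600/x.shape[0],fy=600/x.shape[0])
    cv2.imwrite(f"pics/{n}_z.png",x[:,:,::-1])
E
```

```text
scene o 244 [281.87704918 175.29918033] [0.57747481 0.05116843 0.23855735] [0.55931252 0.00900514 0.22811484] [0.58504934 0.09697767 0.2500575 ]
((282.70001220703125, 174.89999389648438), (41.7420654296875, 10.11928653717041), 18.434947967529297)
axis [0.13918747 0.99026605] 0.0880882093161181
scene r 216 [273.22222222 226.4537037 ] [0.6393327  0.04602536 0.14148661] [0.5758228  0.03512665 0.04614986] [0.6719416  0.05791455 0.16981356]
side o 422 [234.31516588 180.48341232] [0.57645959 0.0503372  0.23257082] [ 0.55837683 -0.30041391 -0.00185817] [0.8702537  0.1002808  0.24873452]
((234.30001831054688, 180.10003662109375), (12.074766159057617, 41.59086608886719), 63.43495178222656)
axis [-0.59929426  0.80052882] 0.47242827636815765
side r 241 [211.70124481 202.63070539] [0.67416903 0.0246423  0.12348793] [ 0.58284908 -0.13985544 -0.00280174] [0.86332534 0.07319001 0.16729272]
o (array([0.57434856, 0.05180963, 0.2347255 ]), np.float64(0.0021396129456037463))
r (array([0.6470446 , 0.04828024, 0.14866798]), np.float64(0.0033626155929210332))
```

```bash
ls -la pics
```

```text
total 1180
drwxr-xr-x 2 agent agent   4096 Dec  7 05:27 .
drwxr-xr-x 3 agent agent   4096 Dec  7 05:27 ..
-rw-r--r-- 1 agent agent 203285 Dec  7 05:26 scene0.png
-rw-r--r-- 1 agent agent 233514 Dec  7 05:27 scene_z.png
-rw-r--r-- 1 agent agent 276286 Dec  7 05:26 side0.png
-rw-r--r-- 1 agent agent 309729 Dec  7 05:27 side_z.png
-rw-r--r-- 1 agent agent 165770 Dec  7 05:26 wrist0.png
```

View pics/scene_z.png

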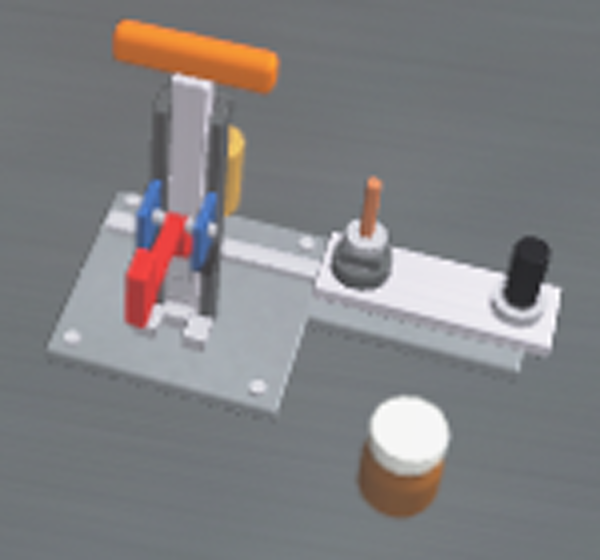

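View pics/side_z.png

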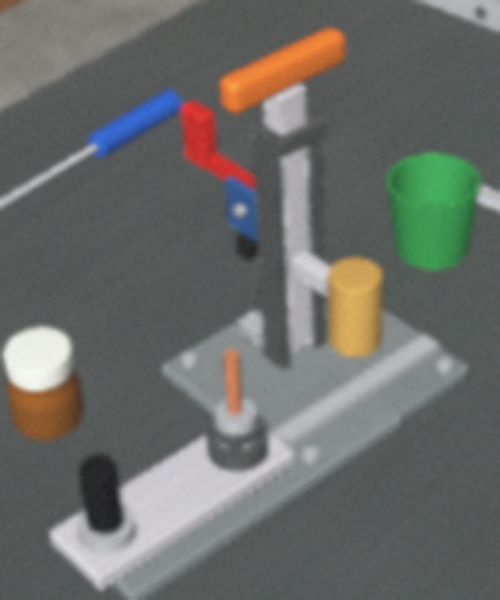

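The zooms show the stand with +x pointing away from the robot and the sled out along world +y. The sleeve and posts are clear of the cup. Next I cast rays for the plate corners, knob top and nozzle tip.

```bash
cat > fit.py <<'E'
from h import *
from scipy.optimize import least_squares
M={n:r.camera_model(n) for n in("scene","side")}
sc=lambda u,v:(235+(u+.5)/4-.5,160+(v+.5)/4-.5)
si=lambda u,v:(150+(u+.5)/3.3333-.5,160+(v+.5)/3.3333-.5)
obs=[("A","scene",sc(50,348),.012),("B","scene",sc(276,408),.012),("C","scene",sc(118,194),.012),
("K","scene",sc(531,244),.085),("K","side",si(99,463),.085),("N","scene",sc(374,181),.109),("N","side",si(232,352),.109),
("C","side",si(467,368),.012),("A?","side",si(163,368),.012),("HC","scene",(282.3,174.8),.240),("HC","side",(234.3,180.3),.238)]
for n,c,uv,z in obs: print(n,c,onplane(M[c],[uv],z)[0].round(4))
E
python3 fit.py
```

```text
A scene [ 0.6095 -0.0238  0.012 ]
B scene [0.6268 0.1206 0.012 ]
C scene [ 0.4725 -0.0078  0.012 ]
K scene [0.5302 0.2578 0.085 ]
K side [0.5395 0.2556 0.085 ]
N scene [0.5197 0.1592 0.109 ]
N side [0.5264 0.1576 0.109 ]
C side [ 0.4722 -0.0057  0.012 ]
A? side [0.63   0.1227 0.012 ]
HC scene [0.5773 0.0523 0.24  ]
HC side [0.571  0.0567 0.238 ]
```

Stand origin is about (0.571, 0.053) with yaw about −7°, and the sled is about 0.10 m out. I'll move above the handle and turn +1.206 rad.

```bash
python3 -m inch '[{"tx":0.0325,"ty":0.0507,"tz":0.012,"az":0.13},{"tx":0.0325,"ty":0.0507,"tz":0.012,"az":0.13},{"tx":0.0325,"ty":0.0507,"tz":0.012,"az":0.13},{"tx":0.0325,"ty":0.0507,"tz":0.012,"az":0.13},{"tx":0.0325,"ty":0.0507,"tz":0.012,"az":0.13},{"tx":0.0325,"ty":0.0507,"tz":0.012,"az":0.13},{"tx":0.0325,"ty":0.0507,"tz":0.012,"az":0.13},{"tx":0.0325,"ty":0.0507,"tz":0.012,"az":0.13},{"tx":0.0325,"ty":0.0507,"tz":0.012,"az":0.13},{"tx":0.0325,"ty":0.0507,"tz":0.012}]'
```

```text
validation failed for argument at $[0]...
```

```bash
python3 -m inch '[{"ax":0,"ay":0,"az":0.13,"tx":0.0325,"ty":0.0507,"tz":0.012,"fingers":0}]'; python3 -m inch --help | head -20
```

```text
t: 0.38
tool_pos: [0.1814, -0.5572, 0.2418]
tool_rot: [-3.14, 0.0, 0.372]
force: [1.3, 0.9, 1.0]
grip_width: 1.004invalid input: not JSON, or not a number
```

All keys are required, and the format works. Continuing.

```bash
python3 -m inch '[{"ax":0,"ay":0,"az":0.13,"tx":0.0325,"ty":0.0507,"tz":0.012,"fingers":0},{"ax":0,"ay":0,"az":0.13,"tx":0.0325,"ty":0.0507,"tz":0.012,"fingers":0},{"ax":0,"ay":0,"az":0.13,"tx":0.0325,"ty":0.0507,"tz":0.012,"fingers":0},{"ax":0,"ay":0,"az":0.13,"tx":0.0325,"ty":0.0507,"tz":0.012,"fingers":0},{"ax":0,"ay":0,"az":0.13,"tx":0.0325,"ty":0.0507,"tz":0.012,"fingers":0},{"ax":0,"ay":0,"az":0.13,"tx":0.0325,"ty":0.0507,"tz":0.012,"fingers":0},{"ax":0,"ay":0,"az":0.13,"tx":0.0325,"ty":0.0507,"tz":0.012,"fingers":0},{"ax":0,"ay":0,"az":0.13,"tx":0.0325,"ty":0.0507,"tz":0.012,"fingers":0},{"ax":0,"ay":0,"az":0.04,"tx":0.0325,"ty":0.0507,"tz":0,"fingers":0},{"ax":0,"ay":0,"az":0,"tx":0.0325,"ty":0.0507,"tz":0,"fingers":0}]'
python3 -m inch '[{"ax":0,"ay":0,"az":0,"tx":0.0325,"ty":0.0507,"tz":0,"fingers":0},{"ax":0,"ay":0,"az":0,"tx":0.03,"ty":0.05,"tz":0,"fingers":0},{"ax":0,"ay":0,"az":0,"tx":0,"ty":0,"tz":0,"fingers":0},{"ax":0,"ay":0,"az":0,"tx":0,"ty":0,"tz":0,"fingers":0}]'
cat > look.py <<'E'
from h import *
import sys
tag=sys.argv[1]
for n in sys.argv[2:]:
    m=r.camera_model(n); p,d=r.read_camera(n)
    np.savez(f"{n}_{tag}.npz",p=p,d=d,**m); cv2.imwrite(f"pics/{n}_{tag}.png",p[:,:,::-1])
s=r.sense(); print(s['t'],s['tool_pos'].round(4),s['tool_rot'].round(4),s['force'].round(2),s['joints'].round(3))
E
python3 look.py a wrist
```

```text
t: 1.62
tool_pos: [0.5086, -0.0472, 0.3398]
tool_rot: [3.14, 0.0, 1.453]
force: [0.0, -0.7, 0.4]
grip_width: 1.0
t: 2.12
tool_pos: [0.5698, 0.0516, 0.3388]
tool_rot: [-3.14, 0.001, 1.454]
force: [-0.5, 0.1, -0.3]
grip_width: 1.001
2.175 [0.5697 0.051  0.339 ] [-3.1407e+00  8.0000e-04  1.4524e+00] [ 0.63 -0.46 -0.39] [ 1.300e-02  1.260e-01  1.636e+00 -1.000e-03  1.380e+00  1.320e-01]
```

View pics/wrist_a.png

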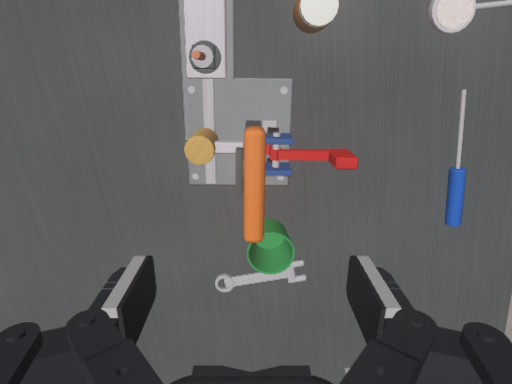

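Wrist view: handle from (254,130) to (254,238), sleeve top (200,150), red tab (343,159), nozzle tip (196,56), cup (270,247). I'll refine from this.

```bash
cat > meas.py <<'E'
from h import *
Z=np.load("wrist_a.npz"); m={k:Z[k] for k in("mtx","dist_coeffs","R","t")}; p,d=Z['p'],Z['d']
K,c=mask(p,5,12,win=(235,115,275,250)); X,uv=cloud(m,K,d)
T=X[X[:,2]>X[:,2].max()-.006]
print('handle depth z',np.percentile(X[:,2],[5,50,95]))
q=onplane(m,uv.astype(float),.246)[:,:2]; rc=cv2.minAreaRect((q*1000).astype(np.float32)); print('handle rect mm (z=.246 plane)',rc)
H=hsv(p); K=((H[...,0]<4)|(H[...,0]>174))&(H[...,1]>150); K[:,:325]=0;K[:145]=0;K[175:]=0;K[:,370:]=0
X,uv=cloud(m,K,d); hi=X[:,2]>X[:,2].max()-.008; print('tab',X[hi].mean(0),X[:,2].max(),X[hi].min(0),X[hi].max(0),hi.sum())
K,c=mask(p,14,25,s0=80,win=(180,125,222,168)); X,uv=cloud(m,K,d); hi=X[:,2]>X[:,2].max()-.008; print('sleeve top',X[hi].mean(0),X[:,2].max())
for n,uv,z in [('plate TL',(186,79),.012),('TR',(291,80),.012),('BR',(288,185),.012),('BL',(189,184),.012),('tip',(195.5,55.5),.109)]: print(n,onplane(m,[uv],z)[0].round(4))
E
python3 meas.py
```

```text
handle depth z [0.24085867 0.24468041 0.2462124 ]
handle rect mm (z=.246 plane) ((571.6657104492188, 55.75297546386719), (88.67333221435547, 15.576128959655762), 82.81571960449219)
tab [0.65991637 0.04223725 0.16408683] 0.16693409822927896 [0.64927904 0.03575649 0.15909357] [0.67142388 0.04834822 0.1669341 ] 281
sleeve top [0.5122747  0.06090439 0.11334517] 0.11597577885444263
plate TL [0.4929 0.1357 0.012 ]
TR [0.6302 0.1181 0.012 ]
BR [ 0.6142 -0.0271  0.012 ]
BL [ 0.4712 -0.0087  0.012 ]
tip [0.5245 0.1572 0.109 ]
```

Handle centre (0.5717, 0.054) with yaw −7.2°. The tab top is about 2–3 mm under nominal, so I expect the top notch near 0.058 and the buffers near 0.060. Descending and gripping.

```bash
python3 -m inch '[{"ax":0,"ay":0,"az":-0.007,"tx":0.002,"ty":0.003,"tz":-0.035,"fingers":0},{"ax":0,"ay":0,"az":0,"tx":0,"ty":0,"tz":-0.035,"fingers":0},{"ax":0,"ay":0,"az":0,"tx":0,"ty":0,"tz":-0.03,"fingers":0},{"ax":0,"ay":0,"az":0,"tx":0,"ty":0,"tz":-0.023,"fingers":0},{"ax":0,"ay":0,"az":0,"tx":0,"ty":0,"tz":0,"fingers":0}]'
python3 -m inch '[{"ax":0,"ay":0,"az":0,"tx":0,"ty":0,"tz":0,"fingers":150},{"ax":0,"ay":0,"az":0,"tx":0,"ty":0,"tz":0,"fingers":150},{"ax":0,"ay":0,"az":0,"tx":0,"ty":0,"tz":0,"fingers":170}]'; python3 look.py b wrist
```

```text
t: 2.8
tool_pos: [0.57, 0.0531, 0.2143]
tool_rot: [-3.137, 0.001, 1.443]
force: [-0.5, -0.1, 0.2]
grip_width: 1.002
t: 3.18
tool_pos: [0.573, 0.0546, 0.2176]
tool_rot: [3.139, -0.0, 1.446]
force: [-0.0, -0.6, 0.8]
grip_width: 0.375
3.225 [0.5728 0.0547 0.2173] [ 3.1399e+00 -2.0000e-04  1.4458e+00] [-0.08  0.75  0.55] [ 0.02   0.226  1.767 -0.     1.146  0.145]
```

View pics/wrist_b.png

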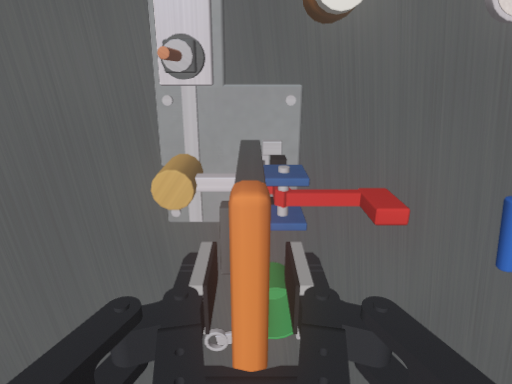

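The handle (x 232–269) is centred between the pads (x about 215–290). Closing.

```bash
python3 -m inch '[{"ax":0,"ay":0,"az":0,"tx":-0.0005,"ty":0,"tz":-0.002,"fingers":200},{"ax":0,"ay":0,"az":0,"tx":0,"ty":0,"tz":0,"fingers":220},{"ax":0,"ay":0,"az":0,"tx":0,"ty":0,"tz":0,"fingers":240},{"ax":0,"ay":0,"az":0,"tx":0,"ty":0,"tz":0,"fingers":240}]'
```

```text
t: 3.72
tool_pos: [0.5723, 0.0548, 0.2146]
tool_rot: [3.14, -0.0, 1.446]
force: [2.5, -0.0, 1.9]
grip_width: 0.171
```

```bash
python3 -m inch '[{"ax":0,"ay":0,"az":0,"tx":0,"ty":0,"tz":0.004,"fingers":240},{"ax":0,"ay":0,"az":0,"tx":0,"ty":0,"tz":0.004,"fingers":240},{"ax":0,"ay":0,"az":0,"tx":0,"ty":0,"tz":0.004,"fingers":240}]'
python3 -m inch '[{"ax":0,"ay":0,"az":0,"tx":0,"ty":0,"tz":0.005,"fingers":240},{"ax":0,"ay":0,"az":0,"tx":0,"ty":0,"tz":0.005,"fingers":240},{"ax":0,"ay":0,"az":0,"tx":0,"ty":0,"tz":0.005,"fingers":240},{"ax":0,"ay":0,"az":0,"tx":0,"ty":0,"tz":0.005,"fingers":240},{"ax":0,"ay":0,"az":0,"tx":0,"ty":0,"tz":0.005,"fingers":240},{"ax":0,"ay":0,"az":0,"tx":0,"ty":0,"tz":0.005,"fingers":240},{"ax":0,"ay":0,"az":0,"tx":0,"ty":0,"tz":0.003,"fingers":240},{"ax":0,"ay":0,"az":0,"tx":0,"ty":0,"tz":0,"fingers":240}]'; python3 -c "
from workcell import r
s=r.sense();print(s['tool_pos'],s['force'])"
```

```text
t: 4.1
tool_pos: [0.5722, 0.0548, 0.2234]
tool_rot: [3.141, -0.0, 1.446]
force: [7.8, 0.6, -13.1]
grip_width: 0.18
t: 5.1
tool_pos: [0.5722, 0.0548, 0.2571]
tool_rot: [3.141, -0.0, 1.446]
force: [7.2, -0.6, -7.8]
grip_width: 0.177
[0.57221008 0.0547828  0.25707742] [ 7.2260076  -0.59206676 -7.75106639]
```

```bash
python3 -m inch '[{"ax":0,"ay":0,"az":0,"tx":0.001,"ty":0,"tz":0.003,"fingers":240},{"ax":0,"ay":0,"az":0,"tx":0.001,"ty":0,"tz":0.003,"fingers":240},{"ax":0,"ay":0,"az":0,"tx":0,"ty":0,"tz":0.002,"fingers":240},{"ax":0,"ay":0,"az":0,"tx":0,"ty":0,"tz":0,"fingers":240}]'; python3 -m inch '[{"ax":0,"ay":0,"az":0,"tx":0,"ty":0,"tz":0.001,"fingers":240},{"ax":0,"ay":0,"az":0,"tx":0,"ty":0,"tz":0,"fingers":240}]'; python3 -m inch '[{"ax":0,"ay":0,"az":0,"tx":0,"ty":0,"tz":0.001,"fingers":240},{"ax":0,"ay":0,"az":0,"tx":0,"ty":0,"tz":0,"fingers":240}]'
```

```text
t: 5.6
tool_pos: [0.5723, 0.0547, 0.2662]
tool_rot: [-3.138, 0.001, 1.446]
force: [0.1, 0.8, -10.3]
grip_width: 0.179
t: 5.85
tool_pos: [0.5724, 0.0547, 0.2704]
tool_rot: [-3.139, 0.0, 1.446]
force: [-7.8, -0.3, 3.5]
grip_width: 0.172
t: 6.1
tool_pos: [0.5724, 0.0548, 0.2707]
tool_rot: [-3.139, 0.0, 1.446]
force: [-6.0, -0.4, -3.1]
grip_width: 0.178
```

```bash
python3 look.py c wrist side
```

```text
6.2 [0.5724 0.0547 0.2707] [-3.1389e+00  4.0000e-04  1.4459e+00] [-5.89 -0.52 -3.19] [0.02  0.18  1.712 0.    1.253 0.145]
```

View pics/wrist_c.png

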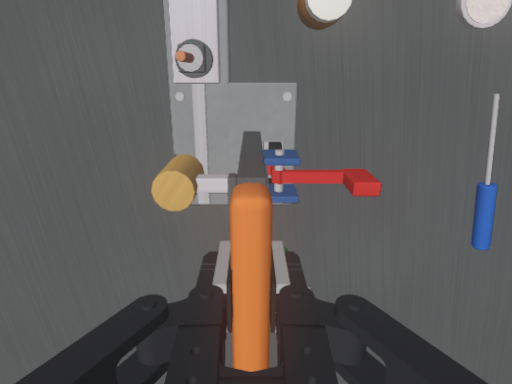

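A click took place at rail ≈0.056, consistent with the top notch. Now easing up to feel the buffers.

```bash
for i in 1; do python3 -m inch '[{"ax":0,"ay":0,"az":0,"tx":-0.001,"ty":0,"tz":0.001,"fingers":240},{"ax":0,"ay":0,"az":0,"tx":0,"ty":0,"tz":0,"fingers":240}]'; done; python3 -m inch '[{"ax":0,"ay":0,"az":0,"tx":0,"ty":0,"tz":0.001,"fingers":240},{"ax":0,"ay":0,"az":0,"tx":0,"ty":0,"tz":0,"fingers":240}]'
```

```text
t: 6.45
tool_pos: [0.5724, 0.0547, 0.2711]
tool_rot: [-3.141, 0.0, 1.446]
force: [-4.0, -0.5, -3.5]
grip_width: 0.174
t: 6.7
tool_pos: [0.5724, 0.0547, 0.2713]
tool_rot: [-3.141, 0.0, 1.446]
force: [-4.3, 0.9, -3.3]
grip_width: 0.175
```

```bash
python3 -m inch '[{"ax":0,"ay":0,"az":0,"tx":0,"ty":0,"tz":0,"fingers":240}]'; python3 -m inch '[{"ax":0,"ay":0,"az":0,"tx":0,"ty":0,"tz":0.001,"fingers":240},{"ax":0,"ay":0,"az":0,"tx":0,"ty":0,"tz":0,"fingers":240}]';  python3 -m inch '[{"ax":0,"ay":0,"az":0,"tx":0,"ty":0,"tz":0.001,"fingers":240},{"ax":0,"ay":0,"az":0,"tx":0,"ty":0,"tz":0,"fingers":240}]'
```

```text
t: 6.82
tool_pos: [0.5724, 0.0548, 0.2713]
tool_rot: [-3.141, 0.0, 1.446]
force: [-4.2, 0.3, -3.6]
grip_width: 0.177
t: 7.08
tool_pos: [0.5724, 0.0548, 0.2719]
tool_rot: [-3.141, 0.0, 1.446]
force: [-5.0, 0.4, -5.5]
grip_width: 0.176
t: 7.32
tool_pos: [0.5724, 0.0547, 0.273]
tool_rot: [-3.141, 0.0, 1.446]
force: [-4.6, -0.0, -6.8]
grip_width: 0.175
```

```bash
python3 -m inch '[{"ax":0,"ay":0,"az":0,"tx":0,"ty":0,"tz":0.001,"fingers":240},{"ax":0,"ay":0,"az":0,"tx":0,"ty":0,"tz":0,"fingers":240}]';  python3 -m inch '[{"ax":0,"ay":0,"az":0,"tx":0,"ty":0,"tz":0.001,"fingers":240},{"ax":0,"ay":0,"az":0,"tx":0,"ty":0,"tz":0,"fingers":240}]'
```

```text
t: 7.58
tool_pos: [0.5724, 0.0548, 0.2737]
tool_rot: [-3.141, 0.0, 1.446]
force: [-4.7, -0.5, -8.3]
grip_width: 0.178
t: 7.82
tool_pos: [0.5724, 0.0548, 0.2745]
tool_rot: [-3.14, 0.0, 1.446]
force: [-4.6, -0.5, -11.3]
grip_width: 0.177
```

```bash
python3 -m inch '[{"ax":0,"ay":0,"az":0,"tx":0,"ty":0,"tz":0.001,"fingers":240},{"ax":0,"ay":0,"az":0,"tx":0,"ty":0,"tz":0,"fingers":240},{"ax":0,"ay":0,"az":0,"tx":0,"ty":0,"tz":0,"fingers":240}]'
```

```text
t: 8.2
tool_pos: [0.5724, 0.0547, 0.2756]
tool_rot: [-3.14, 0.0, 1.446]
force: [-3.6, 0.4, -14.2]
grip_width: 0.178
```

The slope is now a steady ~3 N/mm, so the buffers are touched and lightly squashed (~2.5 mm). Easing back down to the latch.

```bash
python3 -m inch '[{"ax":0,"ay":0,"az":0,"tx":0,"ty":0,"tz":-0.001,"fingers":240},{"ax":0,"ay":0,"az":0,"tx":0,"ty":0,"tz":-0.001,"fingers":240},{"ax":0,"ay":0,"az":0,"tx":0,"ty":0,"tz":-0.001,"fingers":240},{"ax":0,"ay":0,"az":0,"tx":0,"ty":0,"tz":0,"fingers":240}]';python3 -m inch '[{"ax":0,"ay":0,"az":0,"tx":0,"ty":0,"tz":-0.001,"fingers":240},{"ax":0,"ay":0,"az":0,"tx":0,"ty":0,"tz":-0.001,"fingers":240},{"ax":0,"ay":0,"az":0,"tx":0,"ty":0,"tz":-0.001,"fingers":240},{"ax":0,"ay":0,"az":0,"tx":0,"ty":0,"tz":0,"fingers":240}]'; python3 -m inch '[{"ax":0,"ay":0,"az":0,"tx":0,"ty":0,"tz":-0.001,"fingers":240},{"ax":0,"ay":0,"az":0,"tx":0,"ty":0,"tz":0,"fingers":240}]'
```

```text
t: 8.7
tool_pos: [0.5724, 0.0547, 0.2742]
tool_rot: [-3.141, 0.0, 1.446]
force: [-6.1, 0.9, -9.0]
grip_width: 0.177
t: 9.2
tool_pos: [0.5725, 0.0547, 0.2725]
tool_rot: [-3.142, 0.0, 1.446]
force: [-7.6, 0.4, -5.5]
grip_width: 0.178
t: 9.45
tool_pos: [0.5725, 0.0547, 0.2718]
tool_rot: [3.141, -0.0, 1.446]
force: [-8.1, 0.2, -3.2]
grip_width: 0.18
```

```bash
python3 -m inch '[{"ax":0,"ay":0,"az":0,"tx":-0.001,"ty":0,"tz":-0.001,"fingers":240},{"ax":0,"ay":0,"az":0,"tx":0,"ty":0,"tz":0,"fingers":240}]';python3 -m inch '[{"ax":0,"ay":0,"az":0,"tx":0,"ty":0,"tz":-0.001,"fingers":240},{"ax":0,"ay":0,"az":0,"tx":0,"ty":0,"tz":0,"fingers":240}]';python3 -m inch '[{"ax":0,"ay":0,"az":0,"tx":0,"ty":0,"tz":-0.001,"fingers":240},{"ax":0,"ay":0,"az":0,"tx":0,"ty":0,"tz":0,"fingers":240}]'
```

```text
t: 9.7
tool_pos: [0.5725, 0.0548, 0.2712]
tool_rot: [3.139, -0.0, 1.446]
force: [-6.2, 1.2, -4.2]
grip_width: 0.176
t: 9.95
tool_pos: [0.5725, 0.0547, 0.2706]
tool_rot: [3.139, -0.0, 1.446]
force: [-7.3, 0.2, -1.8]
grip_width: 0.177
t: 10.2
tool_pos: [0.5725, 0.0548, 0.2706]
tool_rot: [3.139, -0.0, 1.446]
force: [-8.6, 1.0, 1.4]
grip_width: 0.177
```

It stops at 0.2706 (rail ≈0.056) and the load reverses sign, so it has latched. Opening, rising a little, then checking.

```bash
python3 -m inch '[{"ax":0,"ay":0,"az":0,"tx":0,"ty":0,"tz":0,"fingers":180},{"ax":0,"ay":0,"az":0,"tx":0,"ty":0,"tz":0,"fingers":100},{"ax":0,"ay":0,"az":0,"tx":0,"ty":0,"tz":0,"fingers":50},{"ax":0,"ay":0,"az":0,"tx":0,"ty":0,"tz":0.03,"fingers":50},{"ax":0,"ay":0,"az":0,"tx":0,"ty":0,"tz":0.04,"fingers":50},{"ax":0,"ay":0,"az":0,"tx":0,"ty":0,"tz":0.02,"fingers":100},{"ax":0,"ay":0,"az":0,"tx":0,"ty":0,"tz":0,"fingers":200}]'; python3 look.py d wrist side scene
python3 - <<'E'
from h import *
Z=np.load("wrist_d.npz"); m={k:Z[k] for k in("mtx","dist_coeffs","R","t")}; p,d=Z['p'],Z['d']
K,c=mask(p,5,12,win=(225,100,285,384)); X,uv=cloud(m,K,d); print('handle top z',np.percentile(X[:,2],[5,50,95]))
K,c=mask(p,14,25,s0=80); X,uv=cloud(m,K,d); print('sleeve',c,np.percentile(X[:,2],[50,95]))
E
```

```text
t: 11.08
tool_pos: [0.5735, 0.0547, 0.3592]
tool_rot: [3.135, -0.001, 1.446]
force: [0.2, -0.0, -0.1]
grip_width: 0.407
11.225 [0.5712 0.0547 0.3549] [-3.1398e+00  3.0000e-04  1.4457e+00] [-0.14  0.11 -0.12] [ 0.02   0.123  1.609 -0.     1.412  0.145]
handle top z [0.29455612 0.30035566 0.30205643]
sleeve [191.0841629 157.3800905] [0.16916066 0.17060596]
```

View pics/side_d.png

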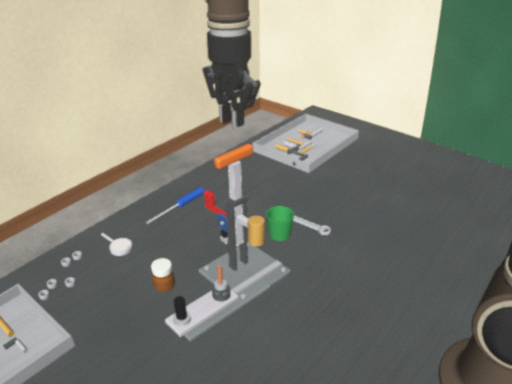

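View pics/wrist_d.png

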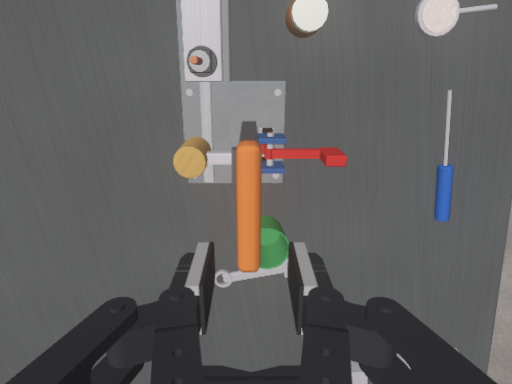

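The handle top is at 0.302 (rail 0.056) and the sleeve top at 0.170, so the rim is ≈0.115 against the tip at 0.109: latched and clear. The knob is at ≈(0.537, 0.257). Moving with shut fingers to the far (+y) side of it.

```bash
python3 -m inch '[{"ax":0,"ay":0,"az":0,"tx":-0.007,"ty":0.06,"tz":0,"fingers":255},{"ax":0,"ay":0,"az":0,"tx":-0.007,"ty":0.06,"tz":0,"fingers":255},{"ax":0,"ay":0,"az":0,"tx":-0.007,"ty":0.06,"tz":0,"fingers":255},{"ax":0,"ay":0,"az":0,"tx":-0.007,"ty":0.06,"tz":-0.005,"fingers":255},{"ax":0,"ay":0,"az":0,"tx":0,"ty":0.006,"tz":-0.06,"fingers":255},{"ax":0,"ay":0,"az":0,"tx":0,"ty":0,"tz":-0.06,"fingers":255},{"ax":0,"ay":0,"az":0,"tx":0,"ty":0,"tz":-0.06,"fingers":255},{"ax":0,"ay":0,"az":0,"tx":0,"ty":0,"tz":-0.05,"fingers":255},{"ax":0,"ay":0,"az":0,"tx":0,"ty":0,"tz":-0.02,"fingers":255},{"ax":0,"ay":0,"az":0,"tx":0,"ty":0,"tz":0,"fingers":255}]'; python3 look.py e wrist side
```

```text
t: 12.48
tool_pos: [0.5424, 0.3, 0.0993]
tool_rot: [-3.138, 0.002, 1.446]
force: [0.4, 0.5, 0.3]
grip_width: 0.003
12.575 [0.5453 0.3014 0.1031] [ 3.1388e+00 -1.8000e-03  1.4458e+00] [0.9  1.27 0.24] [0.435 0.446 1.728 0.    0.964 0.56 ]
```

View pics/wrist_e.png

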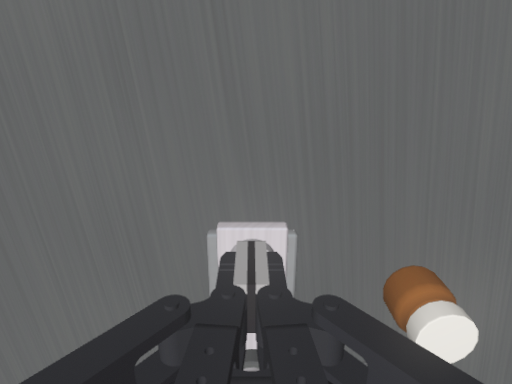

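View pics/side_e.png

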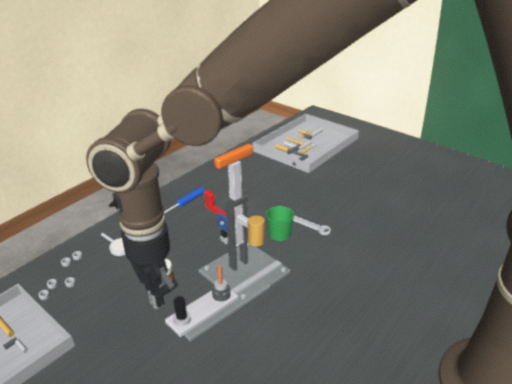

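The fingers are behind the knob post and the jar at (430,310) is well to the side. Lowering to z≈0.055.

```bash
python3 -m inch '[{"ax":0,"ay":0,"az":0,"tx":-0.002,"ty":0,"tz":-0.025,"fingers":255},{"ax":0,"ay":0,"az":0,"tx":0,"ty":0,"tz":-0.022,"fingers":255},{"ax":0,"ay":0,"az":0,"tx":0,"ty":0,"tz":0,"fingers":255}]'; python3 -m inch '[{"ax":0,"ay":0,"az":0,"tx":-0.001,"ty":-0.008,"tz":0,"fingers":255},{"ax":0,"ay":0,"az":0,"tx":-0.0005,"ty":-0.004,"tz":0,"fingers":255},{"ax":0,"ay":0,"az":0,"tx":-0.0005,"ty":-0.004,"tz":0,"fingers":255},{"ax":0,"ay":0,"az":0,"tx":-0.0005,"ty":-0.004,"tz":0,"fingers":255},{"ax":0,"ay":0,"az":0,"tx":-0.0005,"ty":-0.004,"tz":0,"fingers":255}]'
```

```text
t: 12.95
tool_pos: [0.5422, 0.3009, 0.0552]
tool_rot: [3.141, -0.0, 1.446]
force: [-0.7, -0.1, 0.2]
grip_width: 0.001
t: 13.58
tool_pos: [0.5391, 0.2772, 0.0547]
tool_rot: [3.141, -0.002, 1.445]
force: [-0.4, 2.7, 0.1]
grip_width: 0.002
```

Contact at about 2.7 N. Pushing on slowly.

```bash
python3 -m inch '[{"ax":0,"ay":0,"az":0,"tx":-0.0005,"ty":-0.004,"tz":0,"fingers":255},{"ax":0,"ay":0,"az":0,"tx":-0.0005,"ty":-0.004,"tz":0,"fingers":255},{"ax":0,"ay":0,"az":0,"tx":-0.0005,"ty":-0.004,"tz":0,"fingers":255},{"ax":0,"ay":0,"az":0,"tx":-0.0005,"ty":-0.004,"tz":0,"fingers":255},{"ax":0,"ay":0,"az":0,"tx":-0.0005,"ty":-0.004,"tz":0,"fingers":255},{"ax":0,"ay":0,"az":0,"tx":-0.0005,"ty":-0.004,"tz":0,"fingers":255},{"ax":0,"ay":0,"az":0,"tx":-0.0005,"ty":-0.004,"tz":0,"fingers":255},{"ax":0,"ay":0,"az":0,"tx":-0.0005,"ty":-0.004,"tz":0,"fingers":255},{"ax":0,"ay":0,"az":0,"tx":-0.0005,"ty":-0.004,"tz":0,"fingers":255},{"ax":0,"ay":0,"az":0,"tx":-0.0005,"ty":-0.004,"tz":0,"fingers":255}]'; python3 look.py f side
```

```text
t: 14.82
tool_pos: [0.5339, 0.2365, 0.0544]
tool_rot: [3.141, -0.0, 1.446]
force: [-0.3, 3.1, 3.1]
grip_width: 0.005
14.875 [0.5337 0.2359 0.0542] [3.1415e+00 6.0000e-04 1.4459e+00] [0.3  2.5  1.75] [ 3.42e-01  4.54e-01  1.84e+00 -1.00e-03  8.48e-01  4.67e-01]
```

View pics/side_f.png

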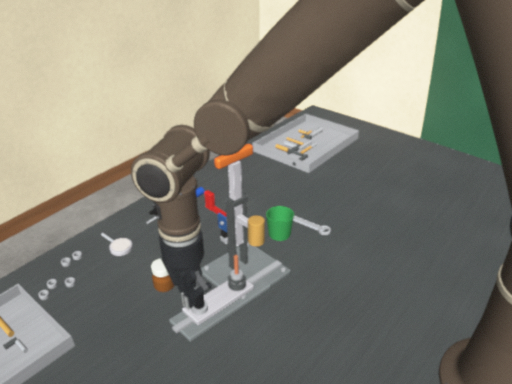

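The injector is at (236,283), sliding toward the sleeve with a clear gap below it. Continuing in smaller steps.

```bash
python3 -m inch '[{"ax":0,"ay":0,"az":0,"tx":-0.0005,"ty":-0.004,"tz":0,"fingers":255},{"ax":0,"ay":0,"az":0,"tx":-0.0005,"ty":-0.004,"tz":0,"fingers":255},{"ax":0,"ay":0,"az":0,"tx":-0.0005,"ty":-0.004,"tz":0,"fingers":255},{"ax":0,"ay":0,"az":0,"tx":-0.0005,"ty":-0.004,"tz":0,"fingers":255},{"ax":0,"ay":0,"az":0,"tx":-0.0005,"ty":-0.004,"tz":0,"fingers":255}]'; python3 -m inch '[{"ax":0,"ay":0,"az":0,"tx":-0.0005,"ty":-0.004,"tz":0,"fingers":255},{"ax":0,"ay":0,"az":0,"tx":-0.0004,"ty":-0.003,"tz":0,"fingers":255},{"ax":0,"ay":0,"az":0,"tx":-0.0004,"ty":-0.003,"tz":0,"fingers":255},{"ax":0,"ay":0,"az":0,"tx":-0.0004,"ty":-0.003,"tz":0,"fingers":255}]'; python3 look.py g side scene
```

```text
t: 15.5
tool_pos: [0.5312, 0.2164, 0.0542]
tool_rot: [3.141, 0.0, 1.446]
force: [1.3, 2.7, 0.5]
grip_width: 0.001
t: 16.0
tool_pos: [0.5296, 0.2035, 0.0542]
tool_rot: [3.141, -0.0, 1.446]
force: [1.7, 2.8, -0.9]
grip_width: 0.002
16.1 [0.5292 0.2032 0.0542] [-3.1409e+00  8.0000e-04  1.4458e+00] [0.79 1.6  1.14] [ 2.900e-01  4.290e-01  1.879e+00 -1.000e-03  8.340e-01  4.150e-01]
```

View pics/side_g.png

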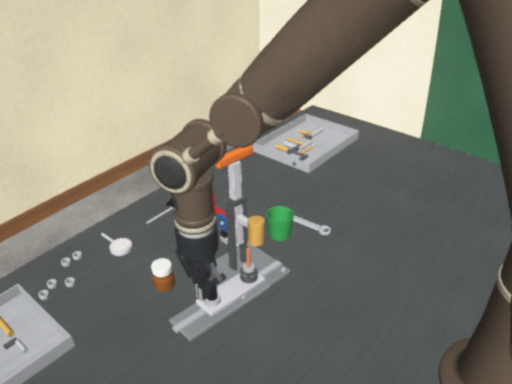

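View pics/scene_g.png

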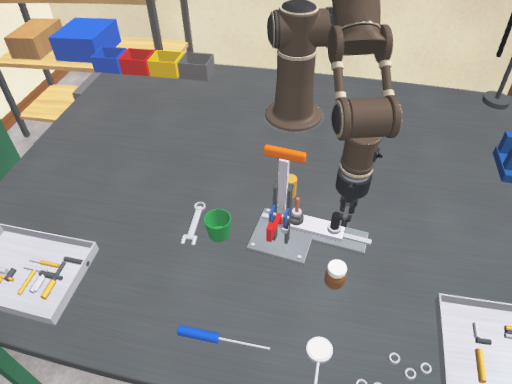

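About 20 mm remain, with the arm clear of the handle. Going on in 2 mm rows.

```bash
python3 -m inch '[{"ax":0,"ay":0,"az":0,"tx":-0.0003,"ty":-0.0025,"tz":0,"fingers":255},{"ax":0,"ay":0,"az":0,"tx":-0.0003,"ty":-0.0025,"tz":0,"fingers":255},{"ax":0,"ay":0,"az":0,"tx":-0.0003,"ty":-0.0025,"tz":0,"fingers":255},{"ax":0,"ay":0,"az":0,"tx":-0.0003,"ty":-0.0025,"tz":0,"fingers":255},{"ax":0,"ay":0,"az":0,"tx":-0.0003,"ty":-0.0025,"tz":0,"fingers":255},{"ax":0,"ay":0,"az":0,"tx":-0.0003,"ty":-0.002,"tz":0,"fingers":255}]'; python3 -m inch '[{"ax":0,"ay":0,"az":0,"tx":-0.0002,"ty":-0.0015,"tz":0,"fingers":255},{"ax":0,"ay":0,"az":0,"tx":-0.0002,"ty":-0.0015,"tz":0,"fingers":255}]'; python3 -m inch '[{"ax":0,"ay":0,"az":0,"tx":-0.0002,"ty":-0.0015,"tz":0,"fingers":255},{"ax":0,"ay":0,"az":0,"tx":-0.0002,"ty":-0.0015,"tz":0,"fingers":255}]'
```

```text
t: 16.85
tool_pos: [0.5275, 0.189, 0.0542]
tool_rot: [-3.141, 0.0, 1.446]
force: [-0.3, 2.7, 0.0]
grip_width: 0.002
t: 17.1
tool_pos: [0.5271, 0.1861, 0.0541]
tool_rot: [-3.141, 0.0, 1.446]
force: [0.6, 2.3, 0.2]
grip_width: -0.003
t: 17.35
tool_pos: [0.5267, 0.1831, 0.0542]
tool_rot: [-3.141, 0.0, 1.446]
force: [-0.1, 3.8, 0.2]
grip_width: 0.004
```

```bash
python3 -m inch '[{"ax":0,"ay":0,"az":0,"tx":-0.0001,"ty":-0.001,"tz":0,"fingers":255},{"ax":0,"ay":0,"az":0,"tx":-0.0001,"ty":-0.001,"tz":0,"fingers":255}]'; python3 -m inch '[{"ax":0,"ay":0,"az":0,"tx":-0.0001,"ty":-0.001,"tz":0,"fingers":255},{"ax":0,"ay":0,"az":0,"tx":-0.0001,"ty":-0.001,"tz":0,"fingers":255}]'
```

```text
t: 17.6
tool_pos: [0.5265, 0.1811, 0.0542]
tool_rot: [-3.141, 0.0, 1.446]
force: [-0.5, 2.0, 0.0]
grip_width: 0.001
t: 17.85
tool_pos: [0.5265, 0.1808, 0.0542]
tool_rot: [-3.141, -0.003, 1.444]
force: [-0.5, 9.6, -1.0]
grip_width: -0.001
```

The sled is home: movement stopped at y≈0.181 and the force rose to 9.6 N. Retreating, rising and turning −90° toward the pawl.

```bash
python3 -m inch '[{"ax":0,"ay":0,"az":0,"tx":0.002,"ty":0.015,"tz":0,"fingers":255},{"ax":0,"ay":0,"az":0,"tx":0.001,"ty":0.01,"tz":0.03,"fingers":255},{"ax":0,"ay":0,"az":-0.17,"tx":0,"ty":0,"tz":0.06,"fingers":255},{"ax":0,"ay":0,"az":-0.175,"tx":0,"ty":0,"tz":0.06,"fingers":255},{"ax":0,"ay":0,"az":-0.175,"tx":0,"ty":0,"tz":0.06,"fingers":255},{"ax":0,"ay":0,"az":-0.175,"tx":0,"ty":0,"tz":0.06,"fingers":255},{"ax":0,"ay":0,"az":-0.175,"tx":0.025,"ty":-0.035,"tz":0.03,"fingers":200},{"ax":0,"ay":0,"az":-0.175,"tx":0.035,"ty":-0.042,"tz":0,"fingers":100},{"ax":0,"ay":0,"az":-0.175,"tx":0.035,"ty":-0.042,"tz":0,"fingers":80},{"ax":0,"ay":0,"az":-0.175,"tx":0.035,"ty":-0.042,"tz":0,"fingers":80}]'; python3 -m inch '[{"ax":0,"ay":0,"az":-0.175,"tx":0,"ty":0,"tz":0,"fingers":80},{"ax":0,"ay":0,"az":0,"tx":0,"ty":0,"tz":0,"fingers":80}]'; python3 look.py h wrist side scene
```

```text
t: 19.1
tool_pos: [0.6604, 0.0416, 0.3544]
tool_rot: [3.14, 0.0, 0.045]
force: [-0.2, 0.1, -0.5]
grip_width: 0.686
t: 19.35
tool_pos: [0.6596, 0.0423, 0.3535]
tool_rot: [3.14, 0.001, -0.123]
force: [-0.2, -0.2, 0.6]
grip_width: 0.69
19.5 [0.6592 0.0437 0.3543] [ 3.141e+00  3.000e-04 -1.212e-01] [0.26 0.15 0.27] [ 1.000e-03  2.990e-01  1.400e+00 -1.000e-03  1.443e+00  1.693e+00]
```

View pics/wrist_h.png

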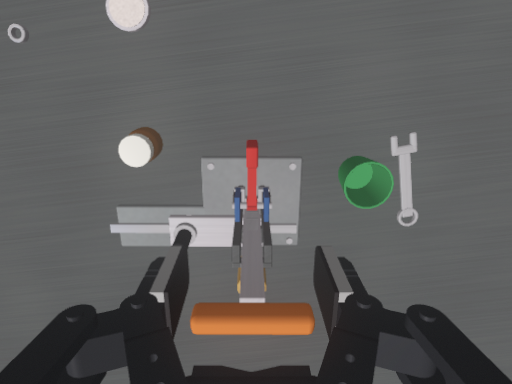

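View pics/side_h.png

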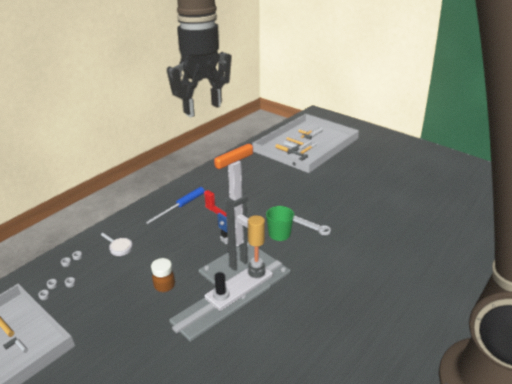

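The injector stands under the raised sleeve (side 257,235–270), with the tab at wrist (252,155). Measuring the tab and the injector alignment.

```bash
python3 - <<'E'
from h import *
Z=np.load("wrist_h.npz"); m={k:Z[k] for k in("mtx","dist_coeffs","R","t")}; p,d=Z['p'],Z['d']
print('cam',-m['R'].T@m['t'])
H=hsv(p); K=((H[...,0]<4)|(H[...,0]>174))&(H[...,1]>150); K[:135]=0;K[215:]=0;K[:,:240]=0;K[:,265:]=0
X,uv=cloud(m,K,d); hi=X[:,2]>X[:,2].max()-.008; print('tab',X[hi].mean(0),np.percentile(X[:,2],[50,95,100]),X[hi].min(0),X[hi].max(0),hi.sum())
K2=K.copy();K2[168:]=0; K2[:140]=0
v,u=np.nonzero(K2); q=onplane(m,np.c_[u,v].astype(float),.166); print('tab plane',q.mean(0),q.min(0),q.max(0), u.min(),u.max())
K,c=mask(p,5,12,win=(180,290,330,345)); X,uv=cloud(m,K,d); print('handle z',np.percentile(X[:,2],[50,95]))
O=np.array([.5717,.0542]); ex=np.array([.9921,-.1253]); ey=np.array([.1253,.9921])
k=onplane(m,[(185,232)],.085)[0]; print('knob top',k,(k[:2]-O)@ex,(k[:2]-O)@ey)
E
```

```text
cam [0.74284118 0.03255424 0.49542468]
tab [0.66168216 0.04120471 0.16412875] [0.13349193 0.16521146 0.1663618 ] [0.64950156 0.03494814 0.15863046] [0.6721104  0.04713387 0.1663618 ] 233
tab plane [0.66529458 0.04074673 0.166     ] [0.65126807 0.03492685 0.166     ] [0.67931828 0.04705924 0.166     ] 247 257
handle z [0.29497143 0.30058822]
knob top [0.5509858  0.14473917 0.085     ] -0.03189511386079638 0.08722842590448789
```

The tab is at ≈(0.661, 0.0413) with its top at 0.166. The knob's end position puts it at stand y≈0.0995, which agrees with home. Descending on the tab.

```bash
python3 -m inch '[{"ax":0,"ay":0,"az":0,"tx":0.002,"ty":-0.002,"tz":-0.055,"fingers":80},{"ax":0,"ay":0,"az":0,"tx":0,"ty":0,"tz":-0.055,"fingers":80},{"ax":0,"ay":0,"az":0,"tx":0,"ty":0,"tz":-0.05,"fingers":80},{"ax":0,"ay":0,"az":0,"tx":0,"ty":0,"tz":-0.04,"fingers":80},{"ax":0,"ay":0,"az":0,"tx":0,"ty":0,"tz":-0.022,"fingers":120},{"ax":0,"ay":0,"az":0,"tx":0,"ty":0,"tz":0,"fingers":150},{"ax":0,"ay":0,"az":0,"tx":0,"ty":0,"tz":0,"fingers":170}]';python3 look.py i wrist side
```

```text
t: 20.38
tool_pos: [0.6632, 0.0415, 0.1346]
tool_rot: [-3.141, -0.004, -0.123]
force: [0.4, 0.3, 0.4]
grip_width: 0.332
20.475 [0.6635 0.0413 0.1351] [-3.1411 -0.0047 -0.1239] [-0.28 -0.42  1.29] [-0.003  0.477  1.607 -0.     1.053  1.691]
```

View pics/wrist_i.png

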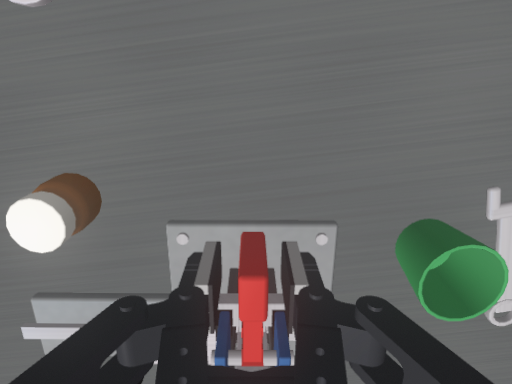

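View pics/side_i.png

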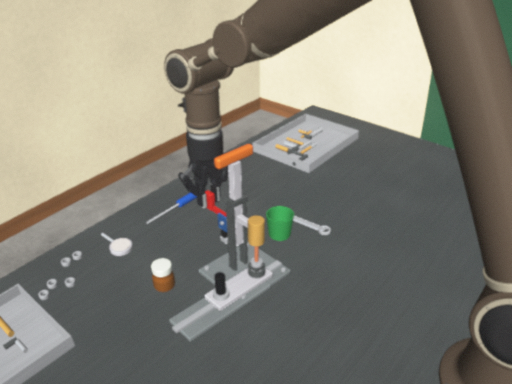

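The tab (x 239–268) is centred between the pads (about 217–288). Down 5 mm and pinch.

```bash
python3 -m inch '[{"ax":0,"ay":0,"az":0,"tx":-0.001,"ty":0,"tz":-0.004,"fingers":190},{"ax":0,"ay":0,"az":0,"tx":0,"ty":0,"tz":0,"fingers":225},{"ax":0,"ay":0,"az":0,"tx":0,"ty":0,"tz":0,"fingers":245},{"ax":0,"ay":0,"az":0,"tx":0,"ty":0,"tz":0,"fingers":245}]'
```

```text
t: 20.98
tool_pos: [0.6607, 0.041, 0.1288]
tool_rot: [3.141, -0.0, -0.124]
force: [-1.2, -1.4, 3.5]
grip_width: 0.134
```

```bash
python3 -m inch '[{"ax":0,"ay":0,"az":0,"tx":-0.0008,"ty":0.0001,"tz":0.003,"fingers":245},{"ax":0,"ay":0,"az":0,"tx":-0.0009,"ty":0.0001,"tz":0.003,"fingers":245},{"ax":0,"ay":0,"az":0,"tx":-0.001,"ty":0.0001,"tz":0.003,"fingers":245},{"ax":0,"ay":0,"az":0,"tx":-0.0011,"ty":0.0001,"tz":0.003,"fingers":245},{"ax":0,"ay":0,"az":0,"tx":-0.0012,"ty":0.0002,"tz":0.003,"fingers":245},{"ax":0,"ay":0,"az":0,"tx":-0.0013,"ty":0.0002,"tz":0.003,"fingers":245},{"ax":0,"ay":0,"az":0,"tx":-0.0014,"ty":0.0002,"tz":0.003,"fingers":245},{"ax":0,"ay":0,"az":0,"tx":-0.0015,"ty":0.0002,"tz":0.003,"fingers":245},{"ax":0,"ay":0,"az":0,"tx":0,"ty":0,"tz":0,"fingers":245}]';python3 look.py j wrist side
```

```text
t: 22.1
tool_pos: [0.649, 0.0425, 0.1511]
tool_rot: [3.141, 0.005, -0.124]
force: [-2.7, -0.9, -14.0]
grip_width: 0.134
22.2 [0.649  0.0425 0.1511] [ 3.1409  0.0056 -0.1241] [ -3.67  -0.6  -15.33] [-0.002  0.439  1.627  0.     1.082  1.693]
```

View pics/side_j.png

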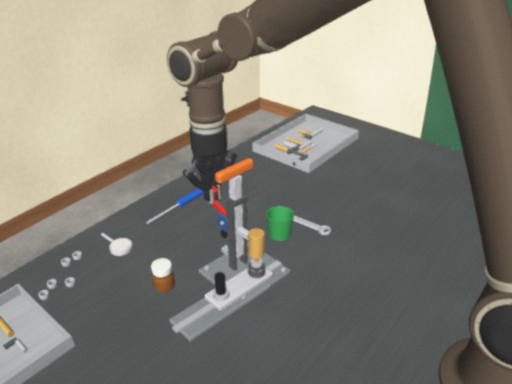

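View pics/wrist_j.png

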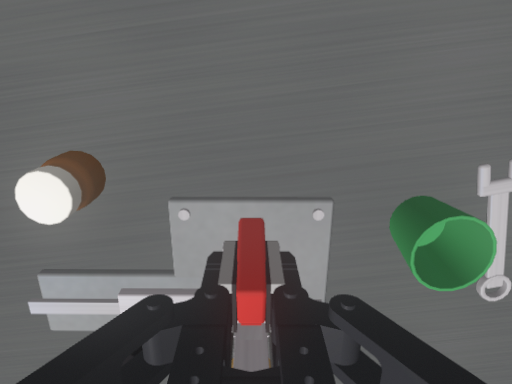

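The pawl is lifted and the sleeve is already sinking (handle now at about (234,170)). Holding.

```bash
python3 -m inch '[{"ax":0,"ay":0,"az":0,"tx":0,"ty":0,"tz":0,"fingers":245},{"ax":0,"ay":0,"az":0,"tx":0,"ty":0,"tz":0,"fingers":245},{"ax":0,"ay":0,"az":0,"tx":0,"ty":0,"tz":0,"fingers":245},{"ax":0,"ay":0,"az":0,"tx":0,"ty":0,"tz":0,"fingers":245},{"ax":0,"ay":0,"az":0,"tx":0,"ty":0,"tz":0,"fingers":245},{"ax":0,"ay":0,"az":0,"tx":0,"ty":0,"tz":0,"fingers":245},{"ax":0,"ay":0,"az":0,"tx":0,"ty":0,"tz":0,"fingers":245},{"ax":0,"ay":0,"az":0,"tx":0,"ty":0,"tz":0,"fingers":245},{"ax":0,"ay":0,"az":0,"tx":0,"ty":0,"tz":0,"fingers":245},{"ax":0,"ay":0,"az":0,"tx":0,"ty":0,"tz":0,"fingers":245}]';python3 look.py k side scene
cat > hz.py <<'E'
from h import *
import sys
for tag in sys.argv[1:]:
    c={};M={}
    for n,w in dict(scene=(255,130,312,195),side=(205,140,262,200)).items():
        try: Z=np.load(f"{n}_{tag}.npz")
        except: continue
        M[n]=r.camera_model(n); K,_=mask(Z['p'],5,12,win=w)
        X,uv=cloud(M[n],K,Z['d']); c[n]=cv2.minAreaRect(uv.astype(np.float32))[0]; print(tag,n,np.array(c[n]).round(1),'z med/95',np.percentile(X[:,2],[50,95]).round(4))
    if len(c)==2: print(tag,'tri',tri(M['scene'],c['scene'],M['side'],c['side']))
E
python3 hz.py d k; cp scene.npz scene_0.npz; cp side.npz side_0.npz; python3 hz.py 0
```

```text
t: 23.45
tool_pos: [0.6491, 0.0425, 0.151]
tool_rot: [3.141, 0.006, -0.124]
force: [-5.4, -0.1, -14.7]
grip_width: 0.13
23.55 [0.6491 0.0425 0.151 ] [ 3.141   0.0056 -0.1241] [ -4.65  -0.47 -15.09] [-0.002  0.439  1.627  0.     1.082  1.693]
d scene [283.5 155.8] z med/95 [0.2938 0.3015]
d side [233.1 155.7] z med/95 [0.2948 0.3031]
d tri (array([0.57507268, 0.05287113, 0.29049945]), np.float64(0.00019268462369297356))
k scene [297.7 178.1] z med/95 [0.2408 0.2488]
k side [233.8 178.6] z med/95 [0.2432 0.2508]
k tri (array([0.57008791, 0.07490556, 0.24140719]), np.float64(0.026933459088697608))
0 scene [282.7 174.9] z med/95 [0.2386 0.2463]
0 side [234.3 180.1] z med/95 [0.24   0.2471]
0 tri (array([0.57373572, 0.05307883, 0.23607639]), np.float64(0.0010882449053421959))
```

View pics/side_k.png

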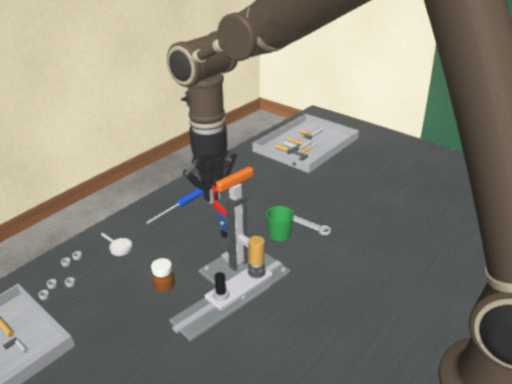

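The handle is ≈3 mm over its rest height, which fits seated (0.004). I'll hold another second to make sure it has stopped.

```bash
python3 -m inch '[{"ax":0,"ay":0,"az":0,"tx":0,"ty":0,"tz":0,"fingers":245},{"ax":0,"ay":0,"az":0,"tx":0,"ty":0,"tz":0,"fingers":245},{"ax":0,"ay":0,"az":0,"tx":0,"ty":0,"tz":0,"fingers":245},{"ax":0,"ay":0,"az":0,"tx":0,"ty":0,"tz":0,"fingers":245},{"ax":0,"ay":0,"az":0,"tx":0,"ty":0,"tz":0,"fingers":245},{"ax":0,"ay":0,"az":0,"tx":0,"ty":0,"tz":0,"fingers":245},{"ax":0,"ay":0,"az":0,"tx":0,"ty":0,"tz":0,"fingers":245},{"ax":0,"ay":0,"az":0,"tx":0,"ty":0,"tz":0,"fingers":245}]';python3 look.py l side scene; python3 hz.py k l
```

```text
t: 24.55
tool_pos: [0.6491, 0.0425, 0.151]
tool_rot: [3.141, 0.006, -0.124]
force: [-4.7, -1.2, -15.2]
grip_width: 0.132
24.65 [0.6491 0.0425 0.151 ] [ 3.141   0.0056 -0.1241] [ -4.93   0.09 -15.06] [-0.002  0.439  1.627  0.     1.082  1.693]
k scene [297.7 178.1] z med/95 [0.2408 0.2488]
k side [233.8 178.6] z med/95 [0.2432 0.2508]
k tri (array([0.57008791, 0.07490556, 0.24140719]), np.float64(0.026933459088697608))
l scene [297.7 178.1] z med/95 [0.241  0.2485]
l side [234.  178.5] z med/95 [0.2438 0.2509]
l tri (array([0.56996996, 0.07474607, 0.24148069]), np.float64(0.027346204257272605))
```

Unchanged, so it is seated. Opening the fingers while stationary, then rising.

```bash
python3 -m inch '[{"ax":0,"ay":0,"az":0,"tx":0,"ty":0,"tz":0,"fingers":60},{"ax":0,"ay":0,"az":0,"tx":0,"ty":0,"tz":0,"fingers":60},{"ax":0,"ay":0,"az":0,"tx":0,"ty":0,"tz":0,"fingers":60},{"ax":0,"ay":0,"az":0,"tx":0.003,"ty":0,"tz":0.03,"fingers":60},{"ax":0,"ay":0,"az":0,"tx":0.005,"ty":0,"tz":0.05,"fingers":60},{"ax":0,"ay":0,"az":0,"tx":0.005,"ty":0,"tz":0.06,"fingers":60},{"ax":0,"ay":0,"az":0,"tx":0,"ty":0,"tz":0.06,"fingers":60},{"ax":0,"ay":0,"az":0,"tx":0,"ty":0,"tz":0,"fingers":60},{"ax":0,"ay":0,"az":0,"tx":0,"ty":0,"tz":0,"fingers":60}]';python3 look.py m side scene wrist; python3 hz.py m
python3 - <<'E'
from h import *
Z=np.load("wrist_m.npz"); m={k:Z[k] for k in("mtx","dist_coeffs","R","t")}; p,d=Z['p'],Z['d']
H=hsv(p); K=((H[...,0]<4)|(H[...,0]>174))&(H[...,1]>150)&(np.indices(K.shape)[1]>235 if 0 else True)
K[:,:235]=0;K[:,270:]=0
X,uv=cloud(m,K,d); hi=X[:,2]>X[:,2].max()-.008; print('tab',X[hi].mean(0),X[:,2].max(),hi.sum())
K,c=mask(p,5,12); X,uv=cloud(m,K,d); print('handle',np.percentile(X[:,2],[50,95]))
E
```

```text
t: 25.78
tool_pos: [0.6646, 0.0425, 0.3535]
tool_rot: [-3.141, -0.002, -0.124]
force: [-0.2, 0.9, -1.3]
grip_width: 0.765
25.925 [0.6633 0.0424 0.3499] [ 3.1411  0.0038 -0.1242] [-1.03  0.18 -0.61] [-0.002  0.311  1.393  0.     1.442  1.693]
m scene [282.7 174.6] z med/95 [0.2422 0.25  ]
m side [234.3 178.6] z med/95 [0.2441 0.251 ]
m tri (array([0.57465667, 0.05260122, 0.23845658]), np.float64(0.0001841972219893305))
tab [0.66046641 0.0414401  0.16746375] 0.16965329956539726 229
handle [0.24364213 0.24885846]
```

View pics/side_m.png

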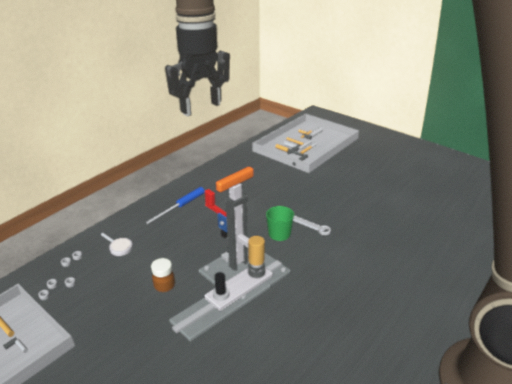

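View pics/wrist_m.png

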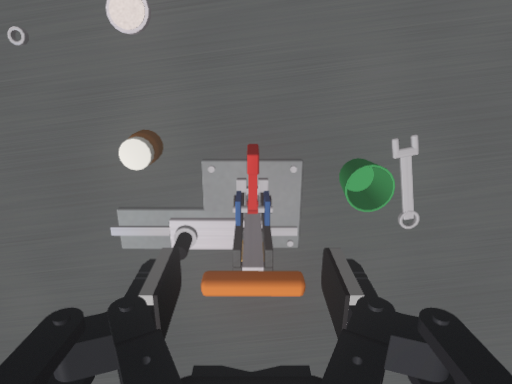

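View pics/scene_m.png

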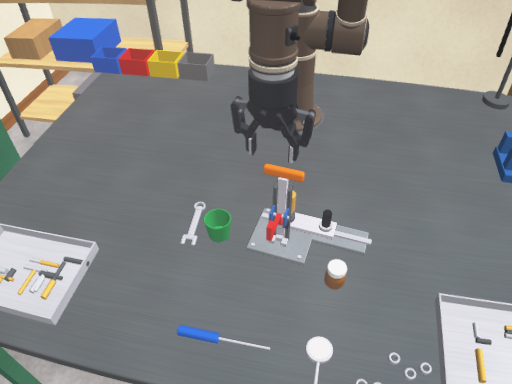

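Handle ≈3 mm above its rest height, as for seated. The tab has come back to within ~3 mm of its first height. I'll wait a second and re-measure to see whether it has settled.

```bash
python3 -m inch '[{"ax":0,"ay":0,"az":0,"tx":0,"ty":0,"tz":0,"fingers":60},{"ax":0,"ay":0,"az":0,"tx":0,"ty":0,"tz":0,"fingers":60},{"ax":0,"ay":0,"az":0,"tx":0,"ty":0,"tz":0,"fingers":60},{"ax":0,"ay":0,"az":0,"tx":0,"ty":0,"tz":0,"fingers":60},{"ax":0,"ay":0,"az":0,"tx":0,"ty":0,"tz":0,"fingers":60},{"ax":0,"ay":0,"az":0,"tx":0,"ty":0,"tz":0,"fingers":60}]';python3 look.py n side scene wrist; python3 hz.py n
python3 - <<'E'
from h import *
for t in "hn":
  Z=np.load(f"wrist_{t}.npz"); m={k:Z[k] for k in("mtx","dist_coeffs","R","t")}; p,d=Z['p'],Z['d']
  H=hsv(p); K=((H[...,0]<4)|(H[...,0]>174))&(H[...,1]>150); K[:,:235]=0;K[:,270:]=0;K[220:]=0
  X,uv=cloud(m,K,d); hi=X[:,2]>X[:,2].max()-.008; print(t,'tab',X[hi].mean(0),X[:,2].max(),hi.sum())
for n,w in dict(scene=(262,205,290,245),side=(200,185,232,220)).items():
  for t in "0hmn":
    p=np.load(f"{n}_{t}.npz")['p']; H=hsv(p); K=((H[...,0]<4)|(H[...,0]>174))&(H[...,1]>120); z=np.zeros_like(K); z[w[1]:w[3],w[0]:w[2]]=1; K&=z
    v,u=np.nonzero(K); print(n,t,len(u),u.mean().round(1),v.mean().round(1),v.min(),u.min())
x=np.load("side_n.npz")['p'][170:300,190:300]; cv2.imwrite("pics/zn.png",cv2.resize(x,None,fx=4.5,fy=4.5,interpolation=cv2.INTER_CUBIC)[:,:,::-1])
E
```

```text
t: 26.68
tool_pos: [0.6644, 0.0424, 0.3524]
tool_rot: [-3.142, -0.0, -0.124]
force: [-0.3, 0.4, -0.6]
grip_width: 0.766
26.825 [0.6643 0.0424 0.3523] [-3.1416e+00 -1.0000e-04 -1.2420e-01] [0.31 0.02 0.74] [-0.002  0.31   1.39   0.     1.442  1.693]
n scene [282.7 174.6] z med/95 [0.2419 0.249 ]
n side [234.3 178.6] z med/95 [0.2436 0.251 ]
n tri (array([0.57465166, 0.05260063, 0.23845186]), np.float64(0.0001839584899862602))
h tab [0.66168216 0.04120471 0.16412875] 0.16636179674178045 233
n tab [0.6604109  0.04144199 0.16764187] 0.17024189664527886 230
scene 0 216 273.2 226.5 213 267
scene h 215 273.2 226.5 213 267
scene m 218 273.3 225.8 213 267
scene n 218 273.3 225.8 213 267
side 0 241 211.7 202.6 190 204
side h 241 211.7 202.6 190 204
side m 245 212.1 201.9 189 205
side n 245 212.1 201.9 189 205
```

View pics/zn.png

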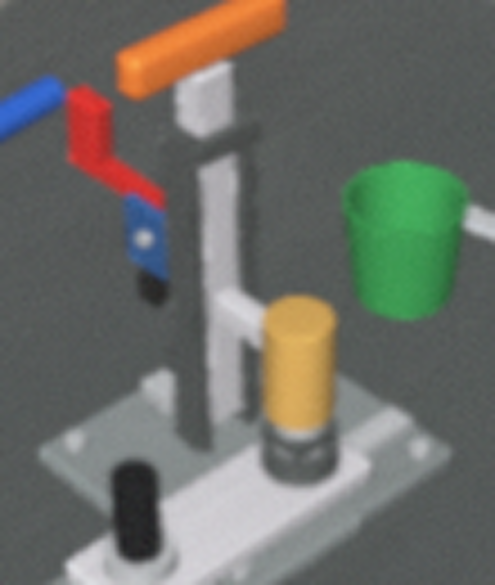

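Side zoom: the sleeve sits down on the injector's shoulder, at about (298,430) in the zoom. The pawl has settled at ~0.05 rad with nothing touching it, which fits resting on a tooth flank at the seated height. The cup, wrench and jar are where they were. Handing in.

```bash
python3 -c "
from workcell import r
print(r.close_job())"
```

```text
the job is handed in; nothing more can be done
None
```

The job is done in the order asked and handed in at about 27 s of the 72 s allowed. The close call gave no verdict.

- **Handle:** I pulled it up to the top click, then eased it onto the buffers until the force rose a steady 3 N per mm. That is about 2.5–3 mm of squash, and the highest pull reading was 14 N. I eased it back and let go, and it stood by itself with the rail at about 0.056.
- **Sled:** I pushed the knob with the fingers shut at about 3 N until it stopped, where the force rose to 9.6 N. I worked out about 6 mm between the nozzle tip and the sleeve rim before pushing it under. The knob ended at stand y ≈ 0.0995, which is home.
- **Pawl:** I pinched the tab, lifted it about 22 mm (around 0.35 rad) and held it until two pictures 1.1 s apart showed the handle still. Then I opened the fingers without moving and rose clear.

**Last checks:** the handle stands about 3 mm above its lowest position, which fits the seated 0.004, and the sleeve is down on the injector's shoulder. The cup, wrench and jar look unmoved in the pictures; I did not measure their positions.

**One reading disagreed:** the tab rests 3–4 mm higher than at the start (about 0.05 rad) and stayed there for the next second with nothing touching it. I took this to be the pawl resting on a tooth flank at the seated height, so I did not force it down.

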